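# Put the finish tin away and shut the case

## Task

Stand the loose tin of wood finish down in the empty pocket of the bench-top case, then push the case's sliding door shut, through its stiff catch, until it is fully home against the frame with no gap left. Set the tin in gently, do not force or slam the door, and leave the other things on the bench where they are.

Things in the scene. Friction and masses are not known exactly. Their poses are not given: they have to be found in the camera images.
- tin: the loose tin of wood finish, standing upright on the bench to the left or right of the case: a plain cylinder 56 mm in diameter and 66 mm tall, aluminium with a paper band and a black lid 12 mm thick of the same diameter, 0.15 to 0.31 kg. Origin: centre of its underside, z up
- case: fixed plywood finish case, 176 mm deep (its x), 460 mm long (y), 94 mm high over its aluminium tracks; z up. Origin: in the bottom plane, mid-depth, 205 mm in +y from the frame's closing face. 140 mm clear between the long walls. Its -y half is the opening, with a plate with two round pockets in line along y; over its +y half lies a fixed panel 79 mm high, above which the door slides
- pocket (a point): centre of the floor of the empty pocket, the one next to the frame, 50 mm from the frame's closing face: a round hole 60.5 mm in diameter, 18 mm deep, with a 2 mm chamfer, its floor 9 mm above the bench. A seated tin's top is 6 mm below the door's underside; a tin not down in its pocket stops the door
- frame (a point): centre of the frame's closing face, 85 mm above the bench: the inner face of the end rail at the case's -y end (20 mm thick, top 93.5 mm high); its axes are the case's. The home door's leading edge meets it (pull point at y = 55 mm here) and is then rigid; over 25 N forces it. Two small sprung rubber buffers stand out of it by 8 mm and push back with up to 4 N together
- pull (a point): centre of the top of the sliding door's pull, a dark wooden batten 120 mm long (case x), 14 mm wide (y), 22 mm high, top 111 mm above the bench; the door top around it is at 89 mm. The door, 160 mm (x) by 215 mm (y) by 8 mm plywood, 0.3 to 0.65 kg, slides in the case's -y to close, up to 185 mm, with about 1.5 N of friction; its leading edge lies 55 mm to the -y side of this point
- tin_in: a second tin, the same in make and size, already seated in the pocket further from the frame; leave it there. Origin: centre of its underside
- bottle: amber glass bottle with a black cap, 44 mm in diameter, 85 mm tall, standing on the other side of the case from the loose tin. Origin: centre of its underside
- cup: cardboard cup, 72 mm across its rim, 85 mm tall, beyond the case. Origin: centre of its underside
- board: dark sample board lying flat beyond the case, 70 x 140 x 18 mm. Origin: centre of its underside
- catch (a point): brass spring-grip catch under the door, in the corner at the frame and the +x wall: a tongue under the door is pushed in between two sprung balls. It starts to grip about 10 mm before home; from about 6 mm open until home the whole push needed is some 11 to 17 N, a little more if pushed fast. It never draws the door in: a door left short stays ajar; a door pushed home is held there

How it is judged:
On the way, in this order (a step that is already met when the one before it is completed fails the run):
1. the tin stands seated in the empty pocket, let go, with the door still open (horizontal distance between tin and pocket below 0.005 m and z of tin in the frame of pocket below 0.003 m and angle between tin's own z axis and vertical below 0.06 rad and contact force between the fingers and tin below 0.05 N and y of pull in the frame of frame above 0.155 m), for 0.2 s.
2. the door is home against the frame (y of pull in the frame of frame below 0.0565 m), for 0.2 s.
At the end, for the whole second after the job is handed in: The door is closed to within 1.5 mm of the frame and stays so with nothing touching it; the tin stands upright (within 0.06 rad) on the floor of the pocket next to the frame, within 5 mm of its centre and 3 mm of its floor, at rest (y of pull in the frame of frame below 0.0565 m and horizontal distance between tin and pocket below 0.005 m and z of tin in the frame of pocket below 0.003 m and angle between tin's own z axis and vertical below 0.06 rad and linear speed of tin below 0.02 m/s).
It fails at once if the door is forced or slammed: pushed with more than 25 N (contact force between any of the fingers, the arm and door above 25 N).
It fails at once if the tin is dropped or jammed into the case: more than 40 N between tin and case (contact force between tin and case above 40 N).
It fails at once if the second tin is disturbed (moved more than 10 mm) (distance of tin_in from where it was at the start of the episode above 0.01 m).
It fails at once if the bottle, cup or sample board is moved by more than 15 mm (distance of any of bottle, cup, board from where it was at the start of the episode above 0.015 m).
It also fails if it takes over 64 s, if anything falls off the work surface, if the arm or the gripper's body presses on something with over 40 N, if the wrist force passes 120 N, or if a joint passes its speed limit or range.

## Robot

A 6-joint arm with a two-finger parallel gripper is mounted at the origin on the work surface. World frame = base frame: x ahead of the robot, y to its left, z up, the work surface at z = 0. Lengths are in m, angles in rad, forces in N, time in s.
With the tool pointing down it reaches from about 0.325 to 0.775 m from the base axis. Payload 5.5 kg.
Tool frame: the origin (TCP) lies on the centre line of the jaws, within the pads' length; the fingertips stand 17 mm ahead of it and the grasp point (between the pads) lies 2 mm behind it (manip.tcp_to_tips is the distance from the TCP to the fingertips, in m); z points along the fingers, y is the direction in which the jaws open and shut (so a half turn about z gives the same grasp; the last joint's range is limited). The gripper opens to 85 mm and grips with 20 to 120 N. Pads are 22 mm wide; open, the fingers measure 114 mm over their backs; the gripper's body (76 mm by 85 mm) begins 54 mm behind the grasp point. The pads swing forward as they close: fully open they stand 13 mm farther back than shut.
Start: joints at [1.269, 0.091, 1.231, -0, 1.82, -0.057], TCP at [0.145, 0.582, 0.248] pointing down, gripper open.
Joint ranges: [-2.87, 2.87], [-0.86, 2.18], [0.17, 2.46], [-1.51, 4.65], [0.06, 2.69], [-2.65, 2.65]. Speed limits (rad/s): [2.57, 2.57, 3.01, 3.14, 3.14, 3.14].

## Interface

Orientations are given as a 3x3 rotation matrix whose columns are the frame's x, y, z axes.
In Python, from bench import sensors, vision, manip gives the robot as it stands.
- The arm moves only by the tool jog_arm, never from a script. Its argument "motion" is a list of rows, each a list of 3 entries, a list of its own where there are three numbers: the opening, from 0 (shut) to 1 (fully open), then the shift along the world's x, y, z in mm, then the turn about the world's z in rad. A call has 1 to 5 rows; each row is the pose to reach, as a shift and turn from the pose commanded when the call began; what a row does not reach only later rows make up. A row lasts 1/12 s, in which the tool goes at most 41.7 mm and 7.16 degrees, less where a joint would pass 70% of its speed; a pose out of reach is approached as far as the arm can. A call with a gripper value outside its range is refused whole. The fingers move at their own pace and stop on an object; the grip force is fixed at half the most. Time passes only in rows, so rows that repeat a pose let the fingers close. It gives the time, the measured TCP pose, the force and the opening at its end, in the units of the state.
- sensors.state(): the state, without advancing time (a new reading comes with each control period).
- vision.read_camera(name): name is "scene" or "top"; returns the picture (420x560x3 uint8, blue, green, red); there is no depth.
- vision.get_calibration(name): a dict with "vertical_fov" (degrees; the focal length in pixels is half the picture's height over the tangent of half this angle, whatever the lens; pixels are square), "cx", "cy" (the principal point, pixels), "k1" (the pictures are not rectified: a ray, as slopes to the right and down, at radius r is drawn at 1 + k1 r^2 times it, then the intrinsics apply), "R" (3x3) and "t" (3): a world point X has camera coordinates R X + t. Camera axes: x right, y down, z forward; pixel columns grow to the right and rows downward; lengths in m; the calibration is good to about 2 mm. A picture is of the moment at which its call begins. get_calibration takes no time and is no camera call.
- manip.hand_in(): hands the job in, once; it reports no verdict.
Trained networks look in the newest picture that a camera, given by its name, has taken for a name from the list of things; names that differ only in an ending like _2 or _b are one class to them, and where a whole thing is asked for, a point or a joint stands for the part that bears it (a point fixed in the world has none). Each returns a list of dicts, best first, with "p" (0 to 1); they miss things now and then, are a little off and sometimes report something else, mostly with a low value. They report only what shows in the picture. A call takes as long as a camera call.
- vision.search_frame(thing, camera): "extent" ([left, top, width, height] in pixels, round what is visible of it).
- vision.regions_of(thing, camera): "region" (420x560 bool, what is visible of it) and "extent" ([left, top, width, height] in pixels, round what is visible of it).
- vision.pinpoint(thing, camera): "location" ([column, row] in pixels: a listed point, or the origin of a listed thing).
The state is a dict: "time_s": time; "joint_pos": joint angles; "qd": joint speeds; "joint_torque": joint torques, N m; "tcp_pos": TCP position; "eef_rot": TCP orientation; "wrist_force": force on the tool from outside, world axes, zero at the start; "wrist_torque": the same for the moment, N m; "opening": finger opening in m.
Only numpy, scipy, OpenCV 4.12 (cv2) and the standard library are available. Lean on these libraries where they do the work, as an engineer would, in place of code of your own. Each camera call takes 0.05 s, during which the arm holds its last target.

## Working session

There is one attempt and no reset: what is moved stays moved. The work goes in short steps, Python scripts to look and compute and a tool call to move; the robot and the scene stay as the last step left them, time stands still between calls to the robot, and variables do not carry over. Pictures are saved under pics/ and viewed, and the job is handed in when it is done.

Besides the shell and the picture viewer there is one more tool, called after ">>>" as name([rows], argument=value, ...), one row to a line, values as JSON. jog_arm: Moves the arm, as the interface text tells. Its arguments: {"type":"object","properties":{"motion":{"type":"array"}},"required":["motion"]}

```bash
mkdir -p pics; ls; cat > h.py <<'E'
import numpy as np, cv2
from bench import sensors, vision, manip
def K(n):
    c=vision.get_calibration(n); f=210/np.tan(np.radians(c["vertical_fov"])/2)
    return c,f
def ray(n,uv):
    c,f=K(n); d=np.array([(uv[0]-c["cx"])/f,(uv[1]-c["cy"])/f]); s=d.copy()
    for _ in range(30): s=d/(1+c["k1"]*(s@s))
    R=np.array(c["R"]);t=np.array(c["t"])
    v=R.T@np.array([s[0],s[1],1]); return -R.T@t, v/np.linalg.norm(v)
def proj(n,X):
    c,f=K(n); p=np.array(c["R"])@np.array(X,float)+np.array(c["t"]); s=p[:2]/p[2]; s=s*(1+c["k1"]*(s@s))
    return np.array([f*s[0]+c["cx"],f*s[1]+c["cy"]])
def atz(n,uv,z):
    o,v=ray(n,uv); return o+v*(z-o[2])/v[2]
def tri(a,b):
    (o1,v1),(o2,v2)=ray("scene",a),ray("top",b)
    A=np.array([v1,-v2]).T; s=np.linalg.lstsq(A,o2-o1,rcond=None)[0]
    p,q=o1+v1*s[0],o2+v2*s[1]; return (p+q)/2,np.linalg.norm(p-q)
E
python3 - <<'E'
from h import *
for n in("scene","top"):
    cv2.imwrite(f"pics/{n}0.png",vision.read_camera(n))
    print(n,vision.get_calibration(n))
for th in ["tin","pocket","frame","pull","case","tin_in","bottle","cup","board","catch"]:
    r={}
    for n in("scene","top"):
        l=vision.pinpoint(th,n); r[n]=l
        print(th,n,[(np.round(d["location"],1).tolist(),round(d["p"],2)) for d in l[:3]])
    if r["scene"] and r["top"]: print("   ",tri(r["scene"][0]["location"],r["top"][0]["location"]))
s=sensors.state(); print(s["time_s"],s["tcp_pos"],s["eef_rot"],s["opening"],s["wrist_force"], manip.tcp_to_tips)
E
```

```text
pics
scene {'vertical_fov': 55.769461010376034, 'cx': 279.01017086884264, 'cy': 211.37495132374653, 'k1': -0.11450749848799614, 'R': array([[ 0.15016943,  0.9886583 , -0.00197593],
       [ 0.83347165, -0.12767227, -0.53761027],
       [-0.53176513,  0.07908575, -0.84319114]]), 't': array([-0.0932074 , -0.45467254,  1.42387337])}
top {'vertical_fov': 44.488076365307855, 'cx': 280.8519304682605, 'cy': 210.51258448622974, 'k1': -0.01874669141588569, 'R': array([[ 0.02560377, -0.99965808,  0.00530812],
       [-0.98814532, -0.02611221, -0.15128443],
       [ 0.1513713 , -0.00137174, -0.98847602]]), 't': array([-0.03162302,  0.57894145,  1.16677638])}
tin scene [([144.3, 203.3], 0.89)]
tin top [([427.0, 267.1], 0.88), ([308.5, 226.3], 0.62)]
    (array([ 0.45777846, -0.37498759, -0.00275649]), np.float64(0.003031003625801128))
pocket scene [([215.9, 220.0], 0.97)]
pocket top [([341.1, 225.1], 0.98), ([426.1, 263.4], 0.61)]
    (array([ 0.55334335, -0.16619648,  0.00677071]), np.float64(0.005376410622399597))
frame scene [([193.8, 209.7], 0.77)]
frame top [([367.6, 215.8], 0.85)]
    (arr
[... 701 characters left out ...]
38.0], 0.75)]
    (array([ 0.77367127,  0.04120068, -0.01930595]), np.float64(0.004784145420194058))
board scene [([204.6, 289.1], 0.96)]
board top [([362.8, 146.3], 0.58), ([426.3, 265.7], 0.29)]
    (array([ 0.7528944 , -0.21429026,  0.00337633]), np.float64(0.004325480685487124))
catch scene [([202.8, 227.8], 0.76)]
catch top [([358.2, 196.0], 0.85)]
    (array([ 0.61374092, -0.19613229,  0.07358512]), np.float64(0.0032163696527757607))
1.1 [0.14544016 0.58213222 0.24828949] [[-9.70181377e-01  2.42380064e-01  2.73432309e-05]
 [ 2.42380065e-01  9.70181376e-01  2.99586118e-05]
 [-1.92665231e-05  3.56927413e-05 -9.99999999e-01]] 0.08540281884809817 [-0.15969082 -0.15216111 -0.68522623] 0.017
```

View pics/scene0.png

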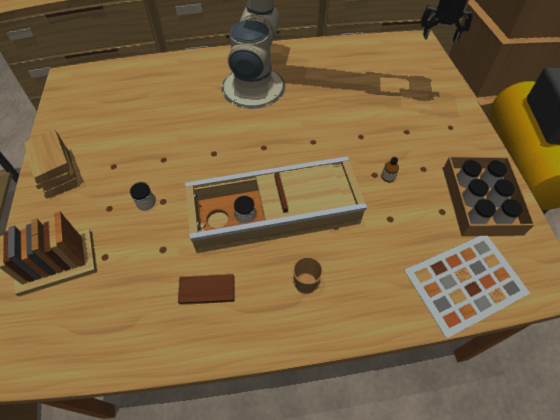

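View pics/top0.png

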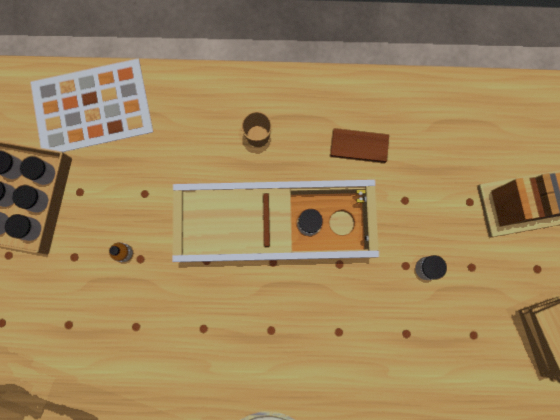

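The scene view shows the loose tin at about (143,195), the pocket at (217,219) and the pull at (281,190). The top view shows the tin at (433,267), the pocket at (342,223) and the pull at (267,220). I'll refine these with zoomed crops and circle and edge fits.

```bash
python3 - <<'E'
from h import *
t=cv2.imread("pics/top0.png"); s=cv2.imread("pics/scene0.png")
a=cv2.resize(t[175:270,250:390],None,fx=5.5,fy=5.5,interpolation=cv2.INTER_CUBIC)
cv2.imwrite("pics/ct.png",a)
b=cv2.resize(s[150:250,180:300],None,fx=5.5,fy=5.5,interpolation=cv2.INTER_CUBIC)
cv2.imwrite("pics/cs.png",b)
# black lids
for n,im,boxes in(("top",t,{"tin":(415,250,455,285),"in":(295,205,325,240)}),("scene",s,{"tin":(125,175,160,215),"in":(230,192,260,225)})):
  for k,(x0,y0,x1,y1) in boxes.items():
    g=cv2.cvtColor(im[y0:y1,x0:x1],cv2.COLOR_BGR2GRAY); m=(g<50).astype(np.uint8)
    N,l,st,c=cv2.connectedComponentsWithStats(m); i=1+np.argmax(st[1:,4])
    print(n,k,st[i],c[i]+[x0,y0])
    for z in(0.066,): print(atz(n,c[i]+[x0,y0],0.066 if k=="tin" else 0.075))
E
```

```text
top tin [  7   6  24  23 431] [433.48955916 266.97679814]
[ 0.45496565 -0.36848848  0.066     ]
top in [  4   5  23  23 346] [310.01734104 220.19653179]
[ 0.55416237 -0.08390452  0.075     ]
scene tin [  5   8  20  17 261] [139.6743295 190.8697318]
[ 0.46266353 -0.3698342   0.066     ]
scene in [  4   4  20  19 293] [243.77133106 204.80546075]
[ 0.5597935  -0.08554588  0.075     ]
```

View pics/ct.png

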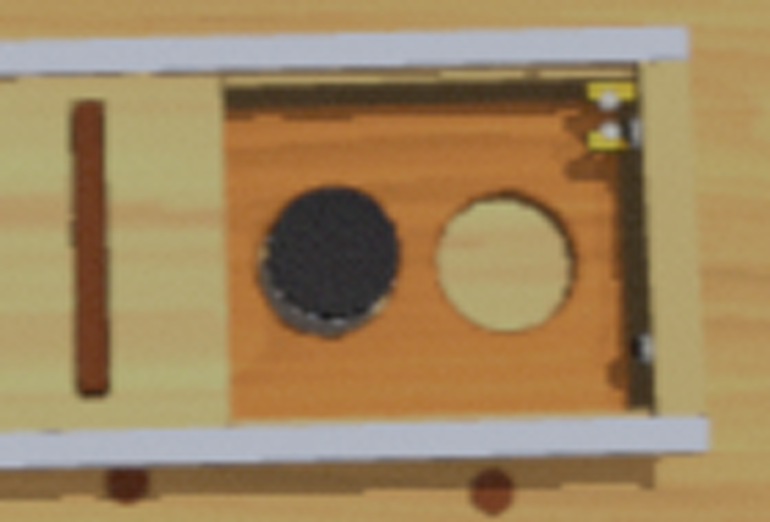

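View pics/cs.png

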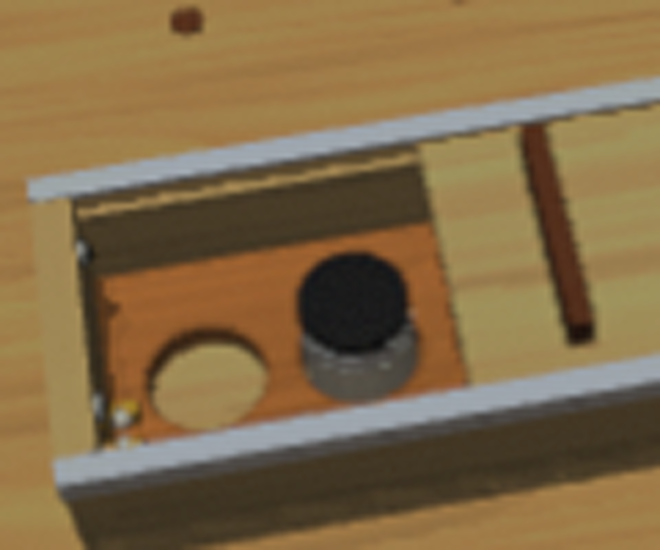

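```bash
python3 - <<'E'
from h import *
from scipy.optimize import least_squares
th=np.linspace(0,2*np.pi,60,endpoint=False)
def lidc(n,x,y,z0):
    P=np.array([proj(n,[x+.028*np.cos(a),y+.028*np.sin(a),z0+h]) for h in(.066,.054) for a in th]).astype(np.float32)
    m=cv2.moments(cv2.convexHull(P)); return np.array([m["m10"]/m["m00"],m["m01"]/m["m00"]])
def circ(n,x,y,z,r): 
    P=np.array([proj(n,[x+r*np.cos(a),y+r*np.sin(a),z]) for a in th],np.float32); m=cv2.moments(P); return np.array([m["m10"]/m["m00"],m["m01"]/m["m00"]])
obs={"top":dict(tin=(433.49,266.98),i=(310.02,220.20)),"scene":dict(tin=(139.67,190.87),i=(243.77,204.81))}
for k,z0 in(("tin",0),("i",.009)):
  for ns in(("top",),("scene",),("top","scene")):
    r=least_squares(lambda q:np.concatenate([lidc(n,q[0],q[1],z0)-obs[n][k] for n in ns]),[.45,-.3 if k=="tin" else -.1]); print(k,ns,r.x.round(4),r.fun.round(2))
  r=least_squares(lambda q:np.concatenate([lidc(n,*q)-obs[n][k] for n in obs]),[.45,-.3,0]);print(k,"z free",r.x.round(4),r.fun.round(2))
pk={"top":(342.2,222.3),"scene":(217.9,219.1)}
for ns in(("top",),("scene",),("top","scene")):
    r=least_squares(lambda q:np.concatenate([circ(n,q[0],q[1],.027,.03125)-pk[n] for n in ns]),[.45,-.3]); print("pocket",ns,r.x.round(4),r.fun.round(2))
r=least_squares(lambda q:np.concatenate([circ(n,*q,.03125)-pk[n] for n in pk]),[.45,-.3,0]); print("pocket",r.x.round(4))
# track ends z=.094
for uv in[(375.1,179.9),(378.7,257.2),(173,184.5),(173,260)]: print("trk top",atz("top",uv,.094).round(4))
c=lambda u,v:(u/5.5+180,v/5.5+150)
for uv in[c(27,182),c(62,490)]: print("trk scene",atz("scene",uv,.094).round(4))
# pull ends top crop
d=lambda u,v:(u/5.5+250,v/5.5+175)
for uv in[d(88,101),d(93,395)]: print("pull top",atz("top",uv,.111).round(4))
for uv in[c(535,124),c(580,335)]: print("pull scene",atz("scene",uv,.111).round(4))
E
```

```text
Traceback (most recent call last):
  File "h.py", line 12, in proj
    c,f=K(n); p=np.array(c["R"])@np.array(X,float)+np.array(c["t"]); s=p[:2]/p[2]; s=s*(1+c["k1"]*(s@s))
        ~^^^
  File "h.py", line 4, in K
    c=vision.get_calibration(n); f=210/np.tan(np.radians(c["vertical_fov"])/2)
ValueError: time passes only in moves, steps and waits
```

```bash
sed -i 's/^def K(n):/import functools\n@functools.lru_cache(None)\ndef K(n):/' h.py; cat > fit.py <<'E'
from h import *
from scipy.optimize import least_squares
from functools import partial
least_squares=partial(least_squares,diff_step=1e-2)
th=np.linspace(0,2*np.pi,60,endpoint=False)
def lidc(n,x,y,z0):
    P=np.array([proj(n,[x+.028*np.cos(a),y+.028*np.sin(a),z0+h]) for h in(.066,.054) for a in th]).astype(np.float32)
    m=cv2.moments(cv2.convexHull(P)); return np.array([m["m10"]/m["m00"],m["m01"]/m["m00"]])
def circ(n,x,y,z,r): 
    P=np.array([proj(n,[x+r*np.cos(a),y+r*np.sin(a),z]) for a in th],np.float32); m=cv2.moments(P); return np.array([m["m10"]/m["m00"],m["m01"]/m["m00"]])
E
python3 - <<'E'
from fit import *
obs={"top":dict(tin=(433.49,266.98),i=(310.02,220.20)),"scene":dict(tin=(139.67,190.87),i=(243.77,204.81))}
for k,z0 in(("tin",0),("i",.009)):
  for ns in(("top",),("scene",),("top","scene")):
    r=least_squares(lambda q:np.concatenate([lidc(n,q[0],q[1],z0)-obs[n][k] for n in ns]),[.45,-.3 if k=="tin" else -.1]); print(k,ns,r.x.round(4),r.fun.round(2))
  r=least_squares(lambda q:np.concatenate([lidc(n,*q)-obs[n][k] for n in obs]),[.45,-.3,0.01]);print(k,"z free",r.x.round(4),r.fun.round(2))
pk={"top":(342.2,222.3),"scene":(217.9,219.1)}
for ns in(("top",),("scene",),("top","scene")):
    r=least_squares(lambda q:np.concatenate([circ(n,q[0],q[1],.027,.03125)-pk[n] for n in ns]),[.45,-.3]); print("pocket",ns,r.x.round(4),r.fun.round(2))
r=least_squares(lambda q:np.concatenate([circ(n,*q,.03125)-pk[n] for n in pk]),[.45,-.3,0.02]); print("pocket",r.x.round(4))
for uv in[(375.1,179.9),(378.7,257.2),(173,184.5),(173,260)]: print("trk top",atz("top",uv,.094).round(4))
c=lambda u,v:(u/5.5+180,v/5.5+150)
for uv in[c(27,182),c(62,490)]: print("trk scene",atz("scene",uv,.094).round(4))
d=lambda u,v:(u/5.5+250,v/5.5+175)
for uv in[d(88,101),d(93,395)]: print("pull top",atz("top",uv,.111).round(4))
for uv in[c(535,124),c(580,335)]: print("pull scene",atz("scene",uv,.111).round(4))
print(sensors.state()["time_s"])
E
```

```text
tin ('top',) [ 0.4553 -0.3701] [ 0. -0.]
tin ('scene',) [ 0.4578 -0.3718] [-0. -0.]
tin ('top', 'scene') [ 0.4561 -0.3709] [ 0.33 -0.35  0.33 -0.5 ]
tin z free [ 0.4555 -0.3717 -0.0031] [ 0.3  -0.01  0.37  0.01]
i ('top',) [ 0.5549 -0.0842] [ 0. -0.]
i ('scene',) [ 0.5555 -0.0856] [0. 0.]
i ('top', 'scene') [ 0.5551 -0.0848] [ 0.25 -0.09  0.27 -0.16]
i z free [ 0.555  -0.0848  0.0081] [ 0.24  0.02  0.28 -0.01]
pocket ('top',) [ 0.5577 -0.1636] [-0.  0.]
pocket ('scene',) [ 0.5632 -0.1613] [-0. -0.]
pocket ('top', 'scene') [ 0.5596 -0.1627] [-0.38 -0.8  -0.6  -1.04]
pocket [ 0.5587 -0.1634  0.02  ]
trk top [ 0.6484 -0.2299  0.094 ]
trk top [ 0.4723 -0.2376  0.094 ]
trk top [0.6253 0.2306 0.094 ]
trk top [0.4541 0.2208 0.094 ]
trk scene [ 0.4775 -0.237   0.094 ]
trk scene [ 0.6542 -0.2252  0.094 ]
pull top [0.6073 0.0178 0.111 ]
pull top [0.4876 0.0122 0.111 ]
pull scene [0.4938 0.0148 0.111 ]
pull scene [0.6183 0.0171 0.111 ]
1.1
```

>>> jog_arm([
  [1, [21, -34, 0], -0.12],
  [1, [42, -68, 0], -0.24],
  [1, [63, -102, 0], -0.36],
  [1, [84, -136, 0], -0.48],
  [1, [105, -170, 0], -0.6],
])

```text
time_s: 1.52
tcp_pos: [0.2509, 0.4105, 0.2483]
eef_rot: [[-0.66, 0.751, 0.0], [0.751, 0.66, 0.0], [-0.0, 0.0, -1.0]]
wrist_force: [1.1, -0.0, -0.1]
opening: 0.0851
```

>>> jog_arm([
  [1, [21, -34, 0], -0.12],
  [1, [42, -68, 0], -0.24],
  [1, [63, -102, 0], -0.36],
  [1, [84, -136, 0], -0.48],
  [1, [105, -170, 0], -0.6],
])

```text
time_s: 1.93
tcp_pos: [0.3559, 0.2404, 0.2486]
eef_rot: [[-0.12, 0.993, 0.001], [0.993, 0.12, 0.001], [0.0, 0.001, -1.0]]
wrist_force: [0.5, 0.4, 0.2]
opening: 0.0854
```

>>> jog_arm([
  [1, [10, -40, 0], -0.02],
  [1, [20, -80, 0], -0.04],
  [1, [30, -120, 0], -0.075],
  [1, [40, -160, 0], -0.075],
  [1, [50, -200, 0], -0.075],
])

```text
time_s: 2.35
tcp_pos: [0.4054, 0.0401, 0.2487]
eef_rot: [[-0.051, 0.999, 0.001], [0.999, 0.051, 0.0], [-0.0, 0.001, -1.0]]
wrist_force: [1.1, 0.0, 0.1]
opening: 0.0855
```

>>> jog_arm([
  [1, [8, -40, 0], 0],
  [1, [16, -80, 0], 0],
  [1, [24, -120, 0], 0],
  [1, [32, -160, 0], 0],
  [1, [40, -200, 0], 0],
])

```text
time_s: 2.77
tcp_pos: [0.4453, -0.1601, 0.2486]
eef_rot: [[-0.051, 0.999, 0.001], [0.999, 0.051, -0.0], [-0.0, 0.001, -1.0]]
wrist_force: [0.5, 1.0, -0.1]
opening: 0.0853
```

>>> jog_arm([
  [1, [2, -40, 0], 0],
  [1, [4, -80, 0], 0],
  [1, [6, -120, 0], 0],
  [1, [8, -160, 0], 0],
  [1, [10, -190, 0], 0],
])

```text
time_s: 3.18
tcp_pos: [0.4548, -0.351, 0.2479]
eef_rot: [[-0.049, 0.999, -0.0], [0.999, 0.049, -0.001], [-0.0, -0.0, -1.0]]
wrist_force: [0.5, 0.5, -0.8]
opening: 0.0854
```

>>> jog_arm([
  [1, [1, -20, -35], 0],
  [1, [1, -20, -75], 0],
  [1, [1, -20, -115], 0],
  [1, [1, -20, -150], 0],
  [1, [1, -20, -150], 0],
])

```text
time_s: 3.6
tcp_pos: [0.4528, -0.365, 0.0886]
eef_rot: [[-0.05, 0.999, -0.011], [0.999, 0.051, 0.01], [0.011, -0.011, -1.0]]
wrist_force: [-0.9, 1.6, -1.8]
opening: 0.0854
```

>>> jog_arm([
  [1, [0, 0, -25], 0],
  [1, [0, 0, -50], 0],
  [1, [0, 0, -58], 0],
  [1, [0, 0, -58], 0],
])

```text
time_s: 3.93
tcp_pos: [0.4558, -0.3672, 0.0394]
eef_rot: [[-0.051, 0.999, -0.002], [0.999, 0.051, 0.002], [0.002, -0.002, -1.0]]
wrist_force: [0.1, 0.5, 0.0]
opening: 0.0853
```

```bash
python3 - <<'E'
from h import *
t=vision.read_camera("top");s=vision.read_camera("scene")
a=cv2.resize(t[230:310,385:475],(450,400),interpolation=cv2.INTER_CUBIC);b=cv2.resize(s[150:230,100:170],(350,400),interpolation=cv2.INTER_CUBIC)
cv2.imwrite("pics/g1.png",np.hstack([a,b])); print(sensors.state()["tcp_pos"])
E
```

```text
[ 0.45717683 -0.36841679  0.04252262]
```

View pics/g1.png

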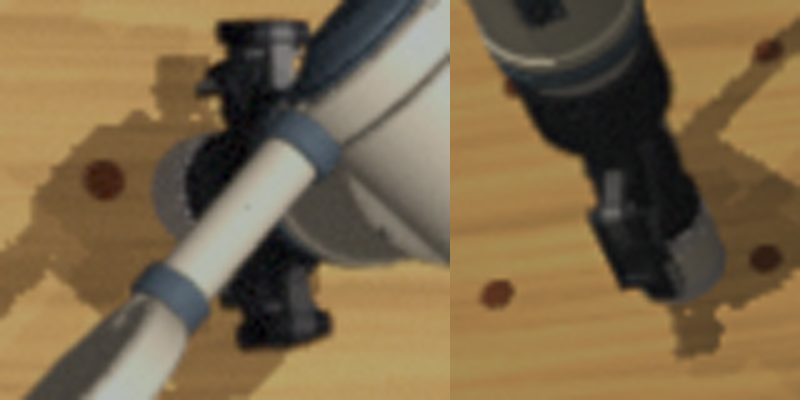

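```bash
python3 - <<'E'
from h import *
p=sensors.state()["tcp_pos"];print(p)
for n,o,k in(("top",(385,230),0),("scene",(100,150),0)):
  for X in([.457,-.3684,.025],[.511,-.3684,.04],[.403,-.3684,.04],[.403,-.3684,.06],[.4561,-.3709,.066],[.4561,-.3709-.028,.06],[.4561,-.3709+.028,.03]):
    q=proj(n,X); print(n,X,((q-o)*5).round(0)+([450,0] if n=="scene" else [0,0]))
E
```

```text
[ 0.45717683 -0.36841679  0.04252262]
top [0.457, -0.3684, 0.025] [216. 184.]
top [0.511, -0.3684, 0.04] [224.  68.]
top [0.403, -0.3684, 0.04] [228. 300.]
top [0.403, -0.3684, 0.06] [240. 300.]
top [0.4561, -0.3709, 0.066] [248. 183.]
top [0.4561, -0.39890000000000003, 0.06] [304. 185.]
top [0.4561, -0.3429, 0.03] [165. 184.]
scene [0.457, -0.3684, 0.025] [672. 237.]
scene [0.511, -0.3684, 0.04] [661. 301.]
scene [0.403, -0.3684, 0.04] [668. 148.]
scene [0.403, -0.3684, 0.06] [658. 127.]
scene [0.4561, -0.3709, 0.066] [647. 195.]
scene [0.4561, -0.39890000000000003, 0.06] [601. 208.]
scene [0.4561, -0.3429, 0.03] [713. 225.]
```

>>> jog_arm([
  [0.6, [0, 0, 0], 0],
  [0.4, [0, 0, 0], 0],
  [0, [0, 0, 0], 0],
  [0, [0, 0, 0], 0],
  [0, [0, 0, 0], 0],
])

```text
time_s: 4.45
tcp_pos: [0.4573, -0.3688, 0.0428]
eef_rot: [[-0.051, 0.999, 0.003], [0.999, 0.051, -0.003], [-0.003, 0.002, -1.0]]
wrist_force: [-0.4, 0.5, 5.8]
opening: 0.0548
```

>>> jog_arm([
  [0, [0, 0, 0], 0],
  [0, [0, 0, 0], 0],
  [0, [0, 0, 0], 0],
])

```text
time_s: 4.7
tcp_pos: [0.4573, -0.3688, 0.0427]
eef_rot: [[-0.051, 0.999, 0.003], [0.999, 0.051, -0.003], [-0.003, 0.003, -1.0]]
wrist_force: [-0.2, 0.1, 6.9]
opening: 0.0551
```

>>> jog_arm([
  [0, [0, 0, 10], 0],
  [0, [0, 0, 35], 0],
  [0, [0, 0, 70], 0],
  [0, [0, 0, 105], 0],
  [0, [0, 0, 130], 0],
])

```text
time_s: 5.12
tcp_pos: [0.4567, -0.368, 0.1741]
eef_rot: [[-0.051, 0.999, 0.002], [0.999, 0.051, -0.002], [-0.002, 0.002, -1.0]]
wrist_force: [-0.1, -0.5, -1.3]
opening: 0.055
```

>>> jog_arm([
  [0, [5, 15, 0], 0],
  [0, [20, 45, 0], 0],
  [0, [35, 80, 0], 0],
  [0, [50, 115, 0], 0],
  [0, [65, 140, 0], 0],
])

```text
time_s: 5.53
tcp_pos: [0.5215, -0.2246, 0.1696]
eef_rot: [[-0.052, 0.999, -0.001], [0.999, 0.052, 0.002], [0.002, -0.001, -1.0]]
wrist_force: [0.2, -0.4, -2.9]
opening: 0.0549
```

>>> jog_arm([
  [0, [15, 30, 0], 0],
  [0, [25, 50, 0], 0],
  [0, [35, 65, 0], 0],
  [0, [35, 65, 0], 0],
  [0, [35, 65, 0], 0],
])

```text
time_s: 5.95
tcp_pos: [0.5563, -0.1615, 0.1694]
eef_rot: [[-0.053, 0.999, -0.002], [0.999, 0.053, 0.0], [0.001, -0.002, -1.0]]
wrist_force: [-0.8, -0.5, -2.0]
opening: 0.0549
```

```bash
python3 - <<'E'
from h import *
t=vision.read_camera("top");s=vision.read_camera("scene")
cv2.imwrite("pics/t2.png",t);cv2.imwrite("pics/s2.png",s)
a=cv2.resize(t[170:280,300:400],(400,440),interpolation=cv2.INTER_CUBIC);b=cv2.resize(s[140:250,150:250],(400,440),interpolation=cv2.INTER_CUBIC)
cv2.imwrite("pics/g2.png",np.hstack([a,b])); st=sensors.state();print(st["tcp_pos"],st["eef_rot"],st["wrist_force"],st["time_s"])
E
```

```text
[ 0.5558771  -0.16307973  0.16968664] [[-5.08413813e-02  9.98705852e-01 -1.33242628e-03]
 [ 9.98706739e-01  5.08414077e-02 -1.40766762e-05]
 [ 5.36839686e-05 -1.33141878e-03 -9.99999112e-01]] [ 0.09108221 -0.87781997 -1.91424649] 6.05
```

View pics/g2.png

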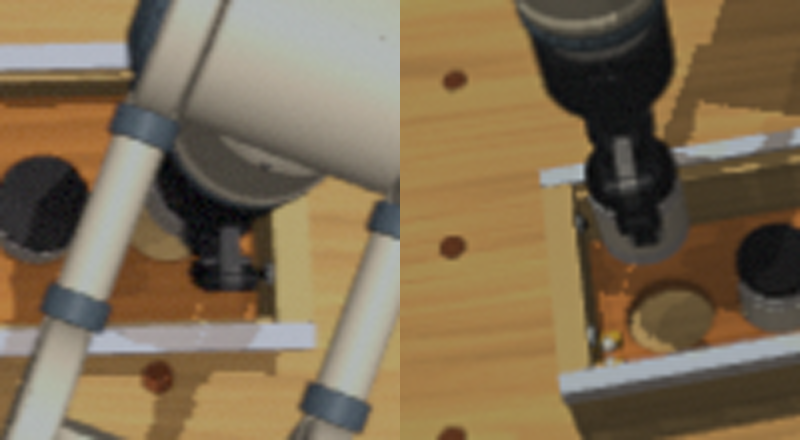

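```bash
python3 - <<'E'
from fit import *
s=cv2.imread("pics/s2.png")
a=cv2.resize(s[170:230,185:245],(720,720),interpolation=cv2.INTER_CUBIC)
R=np.array(sensors.state()["eef_rot"]); T=np.array([.5559,-.1631,.1697])
for d,col in((-.002,(0,0,255)),(0.002,(0,255,0))):
  for z in(-.0427,0.0113):
    P=[(proj("scene",[T[0]+.028*np.cos(q),T[1]+d+.028*np.sin(q),T[2]+z])-[185,170]+.5)*12-.5 for q in th]
    cv2.polylines(a,[np.int32(P)],True,col,1)
for z,r in((.027,.03225),(.025,.03025)):
    P=[(proj("scene",[.558+r*np.cos(q),-.1635+r*np.sin(q),z])-[185,170]+.5)*12-.5 for q in th]
    cv2.polylines(a,[np.int32(P)],True,(255,0,0),1)
cv2.imwrite("pics/g3.png",a)
t=cv2.imread("pics/top0.png")
b=cv2.resize(t[195:250,315:375],(720,660),interpolation=cv2.INTER_CUBIC)
for z,r in((.027,.03225),(.025,.03025)):
    P=[(proj("top",[.558+r*np.cos(q),-.1635+r*np.sin(q),z])-[315,195]+.5)*12-.5 for q in th]
    cv2.polylines(b,[np.int32(P)],True,(255,0,0),1)
cv2.imwrite("pics/g4.png",b[:600])
E
```

```text
(no output)
```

View pics/g3.png

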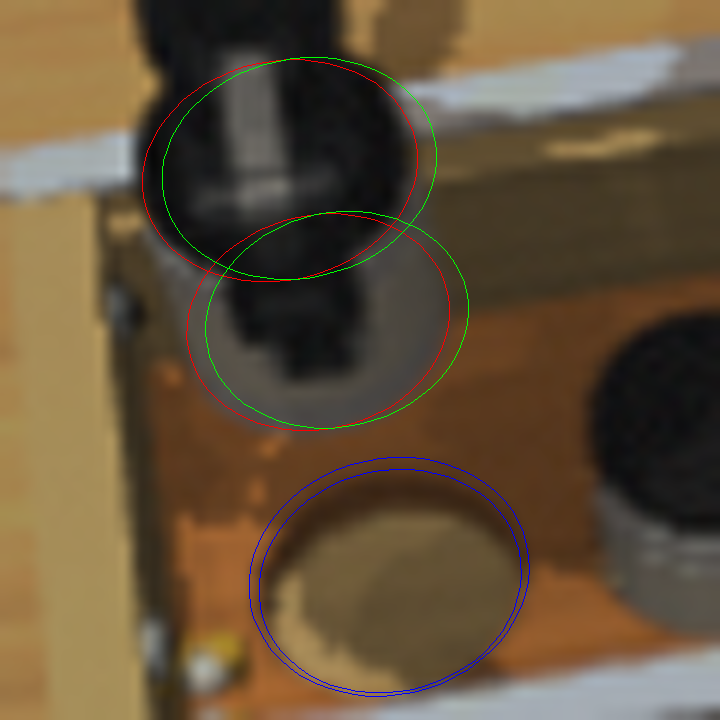

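View pics/g4.png

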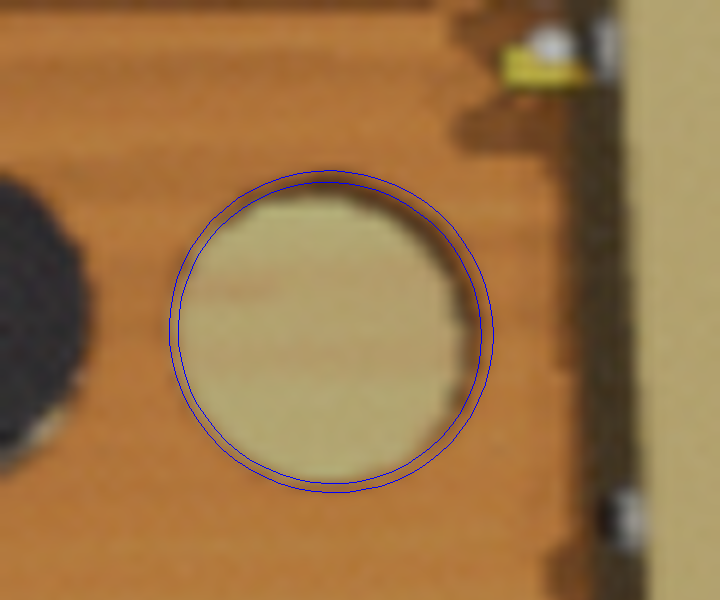

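>>> jog_arm([
  [0, [2.5, 2.5, -10], 0],
  [0, [2.5, 2.5, -35], 0],
  [0, [2.5, 2.5, -65], 0],
  [0, [2.5, 2.5, -85], 0],
  [0, [2.5, 2.5, -90], 0],
])

```text
time_s: 6.47
tcp_pos: [0.556, -0.1602, 0.0744]
eef_rot: [[-0.049, 0.999, -0.008], [0.999, 0.049, 0.003], [0.003, -0.008, -1.0]]
wrist_force: [-0.7, 0.7, -2.3]
opening: 0.0549
```

>>> jog_arm([
  [0, [0, 0, 0], 0],
  [0, [0, 0, 0], 0],
  [0, [0, 0, 0], 0],
])

```text
time_s: 6.72
tcp_pos: [0.5599, -0.161, 0.0824]
eef_rot: [[-0.05, 0.999, 0.003], [0.999, 0.05, -0.001], [-0.001, 0.003, -1.0]]
wrist_force: [-0.7, -0.7, -1.2]
opening: 0.0549
```

```bash
python3 - <<'E'
from fit import *
s=vision.read_camera("scene"); t=vision.read_camera("top"); cv2.imwrite("pics/s3.png",s);cv2.imwrite("pics/t3.png",t)
st=sensors.state();T=np.array(st["tcp_pos"]);print(T,st["wrist_force"],st["time_s"])
a=cv2.resize(s[185:235,195:255],(720,600),interpolation=cv2.INTER_CUBIC)
for d,col in((-.003,(0,0,255)),):
  for z in(-.0427,0.0113,.0233):
    P=[(proj("scene",[T[0]+.028*np.cos(q),T[1]+d+.028*np.sin(q),T[2]+z])-[195,185]+.5)*12-.5 for q in th]
    cv2.polylines(a,[np.int32(P)],True,col,1)
for z,r in((.027,.03225),(.025,.03025)):
    P=[(proj("scene",[.558+r*np.cos(q),-.1635+r*np.sin(q),z])-[195,185]+.5)*12-.5 for q in th]
    cv2.polylines(a,[np.int32(P)],True,(255,0,0),1)
cv2.imwrite("pics/g5.png",a)
E
```

```text
[ 0.5599391  -0.16086573  0.08250143] [ 0.13984796 -0.38487658 -1.51137154] 6.8167
```

View pics/g5.png

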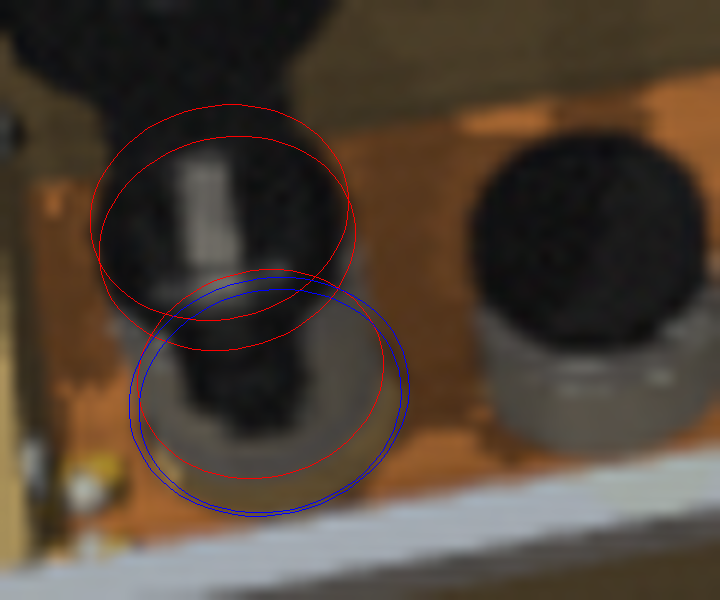

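View pics/t3.png

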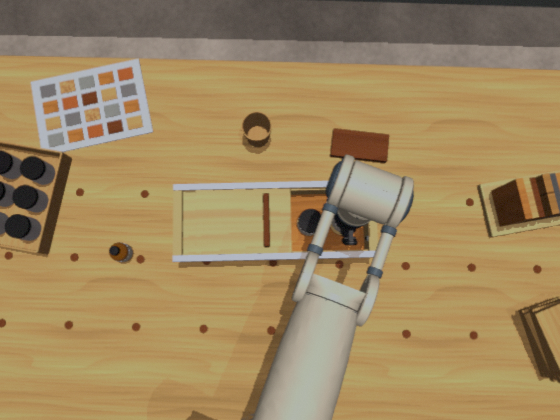

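```bash
python3 - <<'E'
from fit import *
t=cv2.imread("pics/t3.png");T=np.array([.5599,-.1609,.0825])
a=cv2.resize(t[190:250,295:375],(800,600),interpolation=cv2.INTER_CUBIC)
def el(x,y,z,r,col):
    P=[(proj("top",[x+r*np.cos(q),y+r*np.sin(q),z])-[295,190]+.5)*10-.5 for q in th]
    cv2.polylines(a,[np.int32(P)],True,col,1)
for z in(-.0427,0.0113,.0233): el(T[0],T[1]-.003,T[2]+z,.028,(0,0,255))
el(.558,-.1635,.025,.03025,(255,0,0)); el(.558,-.1635,.027,.03225,(255,0,0))
cv2.imwrite("pics/g6.png",a)
E
```

```text
(no output)
```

View pics/g6.png

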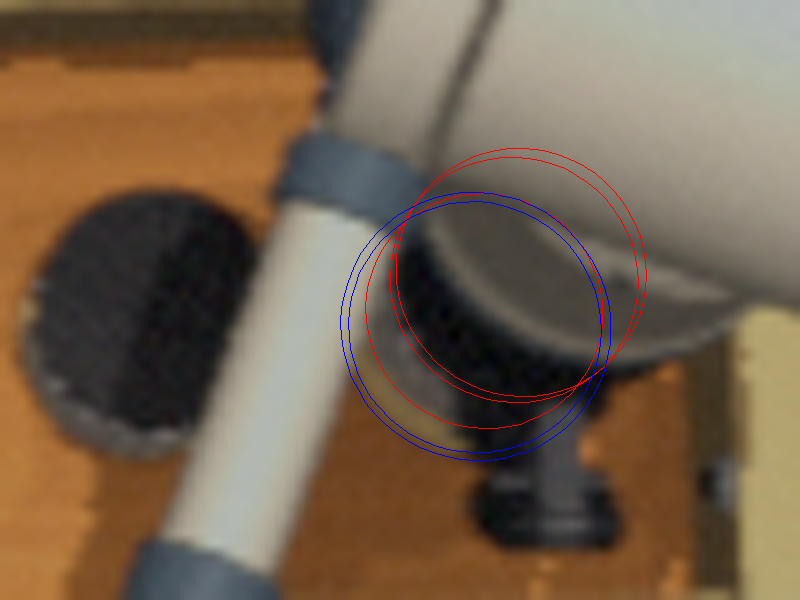

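>>> jog_arm([
  [0, [-1.5, 1, -2], 0],
  [0, [-1.5, 1, -5], 0],
  [0, [-1.5, 1, -9], 0],
  [0, [-1.5, 1, -11], 0],
  [0, [-1.5, 1, -11], 0],
])

```text
time_s: 7.23
tcp_pos: [0.5569, -0.1592, 0.0682]
eef_rot: [[-0.051, 0.999, -0.002], [0.999, 0.051, 0.001], [0.001, -0.002, -1.0]]
wrist_force: [0.3, -0.1, -1.7]
opening: 0.0549
```

>>> jog_arm([
  [0, [0, 0, -1], 0],
  [0, [0, 0, -2], 0],
  [0, [0, 0, -3], 0],
  [0, [0, 0, -4], 0],
  [0, [0, 0, -5], 0],
])

```text
time_s: 7.65
tcp_pos: [0.5575, -0.1594, 0.0642]
eef_rot: [[-0.051, 0.999, 0.0], [0.999, 0.051, -0.0], [-0.0, 0.0, -1.0]]
wrist_force: [-0.1, -0.0, -1.5]
opening: 0.0547
```

>>> jog_arm([
  [0, [0, 0, -1], 0],
  [0, [0, 0, -2.5], 0],
  [0, [0, 0, -4], 0],
  [0, [0, 0, -5.5], 0],
  [0, [0, 0, -7], 0],
])

```text
time_s: 8.07
tcp_pos: [0.5574, -0.1594, 0.0571]
eef_rot: [[-0.051, 0.999, -0.0], [0.999, 0.051, 0.0], [0.0, -0.0, -1.0]]
wrist_force: [0.3, -0.1, -1.4]
opening: 0.0545
```

>>> jog_arm([
  [0, [0, 0, -1], 0],
  [0, [0, 0, -2], 0],
  [0, [0, 0, -3], 0],
])

```text
time_s: 8.32
tcp_pos: [0.5574, -0.1594, 0.0542]
eef_rot: [[-0.051, 0.999, -0.0], [0.999, 0.051, 0.0], [0.0, -0.0, -1.0]]
wrist_force: [-0.1, -0.1, -1.4]
opening: 0.0549
```

>>> jog_arm([
  [0, [0, 0, -0.5], 0],
  [0, [0, 0, -1], 0],
  [0, [0, 0, -1.5], 0],
  [0, [0, 0, -2], 0],
])

```text
time_s: 8.65
tcp_pos: [0.5575, -0.1594, 0.0523]
eef_rot: [[-0.051, 0.999, 0.0], [0.999, 0.051, -0.0], [-0.0, 0.0, -1.0]]
wrist_force: [-0.1, 0.3, -1.7]
opening: 0.0552
```

>>> jog_arm([
  [0, [0, 0, -0.5], 0],
  [0, [0, 0, -0.5], 0],
])

```text
time_s: 8.82
tcp_pos: [0.5575, -0.1594, 0.0518]
eef_rot: [[-0.051, 0.999, 0.0], [0.999, 0.051, -0.0], [-0.0, 0.0, -1.0]]
wrist_force: [0.2, 0.0, -2.1]
opening: 0.0547
```

>>> jog_arm([
  [0, [0, 0, -0.5], 0],
  [0, [0, 0, -0.5], 0],
  [0, [0, 0, -1], 0],
  [0, [0, 0, -1], 0],
])

```text
time_s: 9.15
tcp_pos: [0.5575, -0.1593, 0.0517]
eef_rot: [[-0.051, 0.999, 0.0], [0.999, 0.051, -0.0], [-0.0, 0.0, -1.0]]
wrist_force: [-4.1, 2.5, 5.9]
opening: 0.0551
```

>>> jog_arm([
  [0.7, [0, 0, 0], 0],
  [0.8, [0, 0, 0], 0],
  [0.9, [0, 0, 0], 0],
  [0.9, [0, 0, 0], 0],
])

```text
time_s: 9.48
tcp_pos: [0.5575, -0.1594, 0.0506]
eef_rot: [[-0.051, 0.999, 0.0], [0.999, 0.051, -0.0], [-0.0, 0.0, -1.0]]
wrist_force: [0.6, -0.2, 0.5]
opening: 0.0768
```

>>> jog_arm([
  [0.9, [0, 0, 8], 0],
  [0.9, [0, 0, 25], 0],
  [0.9, [0, 0, 50], 0],
  [0.9, [0, 0, 80], 0],
  [0.9, [0, 0, 110], 0],
])

```text
time_s: 9.9
tcp_pos: [0.557, -0.1592, 0.162]
eef_rot: [[-0.051, 0.999, -0.001], [0.999, 0.051, 0.0], [0.0, -0.001, -1.0]]
wrist_force: [0.5, -0.7, 0.6]
opening: 0.0768
```

>>> jog_arm([
  [0.7, [0, 30, 30], 0],
  [0.4, [0, 70, 30], 0],
  [0.2, [0, 110, 30], 0],
  [0, [0, 150, 30], 0],
  [0, [0, 190, 30], 0],
])

```text
time_s: 10.32
tcp_pos: [0.5573, 0.0322, 0.1919]
eef_rot: [[-0.05, 0.999, 0.002], [0.999, 0.05, 0.0], [-0.0, 0.002, -1.0]]
wrist_force: [0.6, 0.7, -0.8]
opening: 0.016
```

```bash
python3 - <<'E'
from fit import *
s=vision.read_camera("scene"); t=vision.read_camera("top"); cv2.imwrite("pics/s4.png",s);cv2.imwrite("pics/t4.png",t)
a=cv2.resize(s[150:250,180:300],(480,400),interpolation=cv2.INTER_CUBIC);b=cv2.resize(t[175:275,290:370],(320,400),interpolation=cv2.INTER_CUBIC)
cv2.imwrite("pics/g7.png",np.hstack([a,b])); st=sensors.state();print(st["tcp_pos"],st["time_s"],st["opening"],st["wrist_force"])
for n in("scene","top"): print([(d["location"],d["p"]) for d in vision.pinpoint("pull",n)])
E
```

```text
[0.55712774 0.0360715  0.19162844] 10.4167 0.0012359876868907075 [ 0.71169406 -0.47225392  0.78778185]
[([278.3, 185.5], 0.92)]
[]
```

View pics/g7.png

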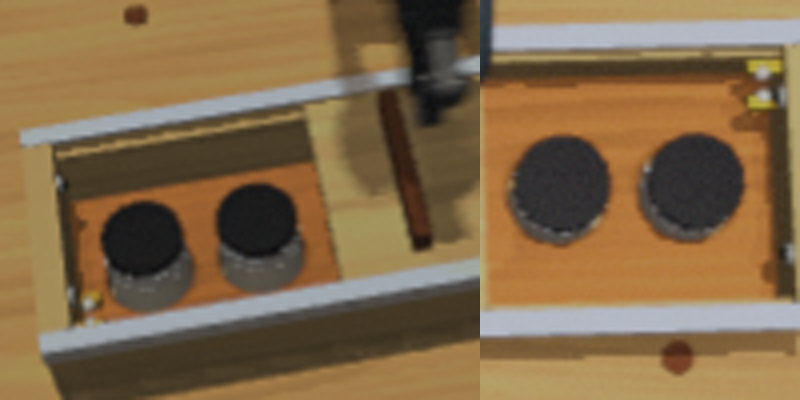

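>>> jog_arm([
  [0, [1, 10, 0], 0],
  [0, [3, 22, -20], 0],
  [0, [3, 22, -45], 0],
  [0, [3, 22, -70], 0],
  [0, [3, 22, -77], 0],
])

```text
time_s: 10.93
tcp_pos: [0.5587, 0.0517, 0.1092]
eef_rot: [[-0.049, 0.999, -0.007], [0.999, 0.049, -0.0], [0.0, -0.007, -1.0]]
wrist_force: [0.6, -0.3, -0.8]
opening: -0.0002
```

>>> jog_arm([
  [0, [0, 0, 0], 0],
  [0, [0, 0, 0], 0],
])

```text
time_s: 11.1
tcp_pos: [0.5606, 0.0519, 0.1144]
eef_rot: [[-0.05, 0.999, 0.0], [0.999, 0.05, -0.0], [-0.0, 0.0, -1.0]]
wrist_force: [-0.3, 0.9, 0.9]
opening: 0.0001
```

```bash
python3 - <<'E'
from fit import *
s=vision.read_camera("scene"); t=vision.read_camera("top")
a=cv2.resize(s[150:230,240:320],(400,400),interpolation=cv2.INTER_CUBIC);b=cv2.resize(t[180:260,230:310],(400,400),interpolation=cv2.INTER_CUBIC)
cv2.imwrite("pics/g8.png",np.hstack([a,b])); st=sensors.state();print(st["tcp_pos"],st["time_s"],st["opening"],st["wrist_force"])
E
```

```text
[0.56147733 0.05218196 0.11604684] 11.2 0.00012241698282670316 [-0.44492592  0.17913144 -0.17942349]
```

View pics/g8.png

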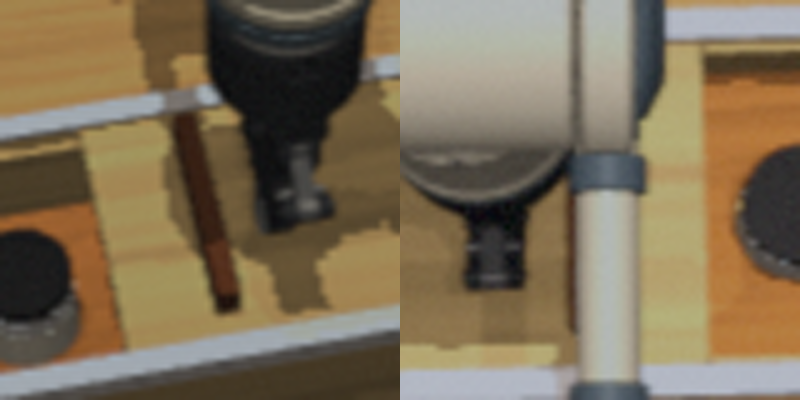

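>>> jog_arm([
  [0, [0, -4, -1], 0],
  [0, [0, -8, -1], 0],
  [0, [0, -11, -1], 0],
  [0, [1, -13, -1], 0],
  [1e-09, [1, -15, -1], 0],
])

```text
time_s: 11.62
tcp_pos: [0.5616, 0.0372, 0.113]
eef_rot: [[-0.051, 0.999, 0.0], [0.999, 0.051, 0.0], [0.0, 0.0, -1.0]]
wrist_force: [0.4, -0.1, -0.2]
opening: -0.0003
```

>>> jog_arm([
  [0, [0, -2, 0], 0],
  [0, [0, -4, 0], 0],
  [0, [0, -6, 0], 0],
  [0, [0, -8, 0], 0],
  [0, [0, -10, 0], 0],
])

```text
time_s: 12.03
tcp_pos: [0.5616, 0.0277, 0.1129]
eef_rot: [[-0.051, 0.999, 0.0], [0.999, 0.051, 0.0], [0.0, 0.001, -1.0]]
wrist_force: [1.1, 2.2, 0.7]
opening: 0.0002
```

>>> jog_arm([
  [0, [0, -3, 0], 0],
  [0, [0, -6, 0], 0],
  [0, [0.5, -10, 0], 0],
  [0, [0.5, -14, 0], 0],
  [0, [1, -18, 0], 0],
])

```text
time_s: 12.45
tcp_pos: [0.5622, 0.0092, 0.1128]
eef_rot: [[-0.051, 0.999, -0.001], [0.999, 0.051, -0.0], [0.0, -0.001, -1.0]]
wrist_force: [-2.0, 1.3, 0.4]
opening: 0.0001
```

>>> jog_arm([
  [0, [0, -4, 0], 0],
  [0, [0.5, -8, 0], 0],
  [0, [0.5, -12, 0], 0],
  [0, [1, -16, 0], 0],
  [0, [1, -20, 0], 0],
])

```text
time_s: 12.87
tcp_pos: [0.5634, -0.0108, 0.1127]
eef_rot: [[-0.051, 0.999, -0.0], [0.999, 0.051, 0.0], [0.0, -0.0, -1.0]]
wrist_force: [0.2, 1.0, 0.0]
opening: -0.0
```

>>> jog_arm([
  [0, [0, -4, 0], 0],
  [0, [0.5, -8, 0], 0],
  [0, [0.5, -12, 0], 0],
  [0, [1, -16, 0], 0],
  [0, [1, -20, 0], 0],
])

```text
time_s: 13.28
tcp_pos: [0.5644, -0.0308, 0.1127]
eef_rot: [[-0.051, 0.999, -0.0], [0.999, 0.051, 0.0], [0.0, -0.0, -1.0]]
wrist_force: [-0.5, 2.0, -0.4]
opening: -0.0
```

>>> jog_arm([
  [0, [0, -4, 0], 0],
  [0, [0.5, -8, 0], 0],
  [0, [0.5, -12, 0], 0],
  [0, [1, -16, 0], 0],
  [0, [1, -20, 0], 0],
])

```text
time_s: 13.7
tcp_pos: [0.5654, -0.0508, 0.1127]
eef_rot: [[-0.051, 0.999, -0.0], [0.999, 0.051, -0.0], [-0.0, -0.0, -1.0]]
wrist_force: [0.5, 2.2, -0.4]
opening: -0.0002
```

>>> jog_arm([
  [0, [0, -4, 0], 0],
  [0, [0.5, -8, 0], 0],
  [0, [0.5, -12, 0], 0],
  [0, [1, -16, 0], 0],
  [0, [1, -20, 0], 0],
])

```text
time_s: 14.12
tcp_pos: [0.5664, -0.0707, 0.1127]
eef_rot: [[-0.051, 0.999, -0.0], [0.999, 0.051, 0.0], [0.0, -0.0, -1.0]]
wrist_force: [-1.0, 2.3, -1.5]
opening: 0.0001
```

>>> jog_arm([
  [0, [0, -4, 0], 0],
  [0, [0.5, -8, 0], 0],
  [0, [0.5, -12, 0], 0],
  [0, [1, -16, 0], 0],
  [0, [1, -20, 0], 0],
])

```text
time_s: 14.53
tcp_pos: [0.5674, -0.0908, 0.1127]
eef_rot: [[-0.051, 0.999, -0.0], [0.999, 0.051, -0.0], [0.0, -0.0, -1.0]]
wrist_force: [0.4, 2.4, -1.1]
opening: 0.0001
```

```bash
python3 - <<'E'
from fit import *
s=vision.read_camera("scene"); t=vision.read_camera("top")
a=cv2.resize(s[150:250,180:280],(400,400),interpolation=cv2.INTER_CUBIC);b=cv2.resize(t[170:270,290:390],(400,400),interpolation=cv2.INTER_CUBIC)
cv2.imwrite("pics/g9.png",np.hstack([a,b])); st=sensors.state();print(st["tcp_pos"],st["time_s"],st["opening"],st["wrist_force"])
E
```

```text
[ 0.56752428 -0.09142522  0.11287461] 14.6333 -0.0001883661975834738 [-0.17203304  0.00930859 -0.67302606]
```

View pics/g9.png

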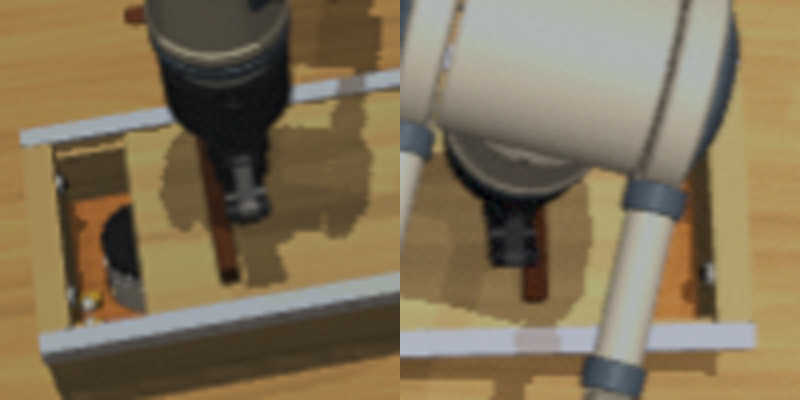

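>>> jog_arm([
  [0, [0, -3, 0], 0],
  [0, [0.5, -6, 0], 0],
  [0, [0.5, -9, 0], 0],
  [0, [1, -12, 0], 0],
  [0, [1, -15, 0], 0],
])

```text
time_s: 15.05
tcp_pos: [0.5685, -0.1056, 0.1129]
eef_rot: [[-0.051, 0.999, 0.0], [0.999, 0.051, -0.0], [-0.0, 0.0, -1.0]]
wrist_force: [0.1, 1.1, 1.3]
opening: -0.0
```

>>> jog_arm([
  [0, [0, -3, 0], 0],
  [0, [0.5, -6, 0], 0],
  [0, [0.5, -9, 0], 0],
  [0, [0.5, -12, 0], 0],
  [0, [0.5, -14, 0], 0],
])

```text
time_s: 15.47
tcp_pos: [0.5692, -0.1198, 0.1129]
eef_rot: [[-0.051, 0.999, 0.001], [0.999, 0.051, -0.0], [-0.0, 0.001, -1.0]]
wrist_force: [1.5, 1.0, 0.3]
opening: 0.0002
```

>>> jog_arm([
  [0, [0, -1, 0], 0],
  [0, [0, -2, 0], 0],
  [0, [0, -3, 0], 0],
  [0, [0, -4, 0], 0],
  [0, [0, -5, 0], 0],
])

```text
time_s: 15.88
tcp_pos: [0.569, -0.1244, 0.1128]
eef_rot: [[-0.051, 0.999, 0.0], [0.999, 0.051, 0.0], [0.0, 0.0, -1.0]]
wrist_force: [0.8, 0.6, -0.1]
opening: -0.0
```

>>> jog_arm([
  [0, [0, -1, 0], 0],
  [0, [0, -2, 0], 0],
  [0, [0, -3, 0], 0],
])

```text
time_s: 16.13
tcp_pos: [0.5689, -0.1274, 0.1128]
eef_rot: [[-0.051, 0.999, -0.0], [0.999, 0.051, 0.0], [0.0, -0.0, -1.0]]
wrist_force: [1.4, 2.0, -0.1]
opening: -0.0002
```

>>> jog_arm([
  [0, [0, -0.7, 0], 0],
  [0, [0, -1.4, 0], 0],
  [0, [0, -2, 0], 0],
])

```text
time_s: 16.38
tcp_pos: [0.5689, -0.1294, 0.1128]
eef_rot: [[-0.051, 0.999, 0.0], [0.999, 0.051, 0.0], [0.0, 0.0, -1.0]]
wrist_force: [0.7, 2.0, 0.8]
opening: -0.0001
```

>>> jog_arm([
  [0, [0, -0.5, 0], 0],
  [0, [0, -1, 0], 0],
  [0, [0, -1.5, 0], 0],
])

```text
time_s: 16.63
tcp_pos: [0.5689, -0.1301, 0.1128]
eef_rot: [[-0.052, 0.999, -0.0], [0.999, 0.052, 0.002], [0.002, 0.0, -1.0]]
wrist_force: [1.5, 6.3, 1.3]
opening: 0.0003
```

>>> jog_arm([
  [0, [0, -0.5, 0], 0],
  [0, [0, -1, 0], 0],
  [0, [0, -1.5, 0], 0],
])

```text
time_s: 16.88
tcp_pos: [0.569, -0.1307, 0.1128]
eef_rot: [[-0.052, 0.999, -0.0], [0.999, 0.052, 0.003], [0.003, -0.0, -1.0]]
wrist_force: [1.1, 8.9, 1.1]
opening: 0.0002
```

>>> jog_arm([
  [0, [0, -0.5, 0], 0],
  [0, [0, -1, 0], 0],
  [0, [0, -1, 0], 0],
])

```text
time_s: 17.13
tcp_pos: [0.569, -0.1311, 0.1128]
eef_rot: [[-0.053, 0.999, -0.0], [0.999, 0.053, 0.004], [0.004, -0.0, -1.0]]
wrist_force: [1.9, 10.7, 1.2]
opening: 0.0001
```

>>> jog_arm([
  [0, [0, -0.5, 0], 0],
  [0, [0, -1, 0], 0],
  [0, [0, -1, 0], 0],
])

```text
time_s: 17.38
tcp_pos: [0.569, -0.1315, 0.1128]
eef_rot: [[-0.053, 0.999, -0.0], [0.999, 0.053, 0.005], [0.005, -0.0, -1.0]]
wrist_force: [1.3, 10.8, 2.2]
opening: -0.0002
```

>>> jog_arm([
  [0, [0, -0.5, 0], 0],
  [0, [0, -1, 0], 0],
  [0, [0, -1, 0], 0],
])

```text
time_s: 17.63
tcp_pos: [0.569, -0.132, 0.1128]
eef_rot: [[-0.054, 0.999, -0.0], [0.999, 0.054, 0.006], [0.006, 0.0, -1.0]]
wrist_force: [0.7, 13.1, 1.6]
opening: -0.0002
```

>>> jog_arm([
  [0, [0, -0.5, 0], 0],
  [0, [0, -1, 0], 0],
  [0, [0, -1, 0], 0],
])

```text
time_s: 17.88
tcp_pos: [0.569, -0.1325, 0.1128]
eef_rot: [[-0.054, 0.999, -0.0], [0.999, 0.054, 0.007], [0.007, -0.0, -1.0]]
wrist_force: [0.1, 15.2, 3.3]
opening: -0.0001
```

```bash
python3 - <<'E'
from fit import *
s=vision.read_camera("scene"); t=vision.read_camera("top"); cv2.imwrite("pics/s10.png",s); cv2.imwrite("pics/t10.png",t)
a=cv2.resize(s[165:235,180:250],(400,400),interpolation=cv2.INTER_CUBIC);b=cv2.resize(t[170:270,310:390],(320,400),interpolation=cv2.INTER_CUBIC)
cv2.imwrite("pics/g10.png",np.hstack([a,b])); st=sensors.state();print(st["tcp_pos"],st["time_s"],st["wrist_force"],st["wrist_torque"])
for n in("scene","top"):
  for k in("pull","frame"): print(n,k,[(d["location"],d["p"]) for d in vision.pinpoint(k,n)])
E
```

```text
[ 0.5690447  -0.13250708  0.11282099] 17.9833 [ 0.46058638 15.08986163  2.8380511 ] [ 2.42496924 -0.09424436 -0.01747279]
scene pull [([216.5, 197.8], 0.72)]
scene frame [([195.4, 211.3], 0.59), ([304.0, 285.9], 0.54)]
top pull [([340.1, 222.6], 0.67), ([364.1, 146.3], 0.51)]
top frame [([367.5, 218.3], 0.89)]
```

View pics/g10.png

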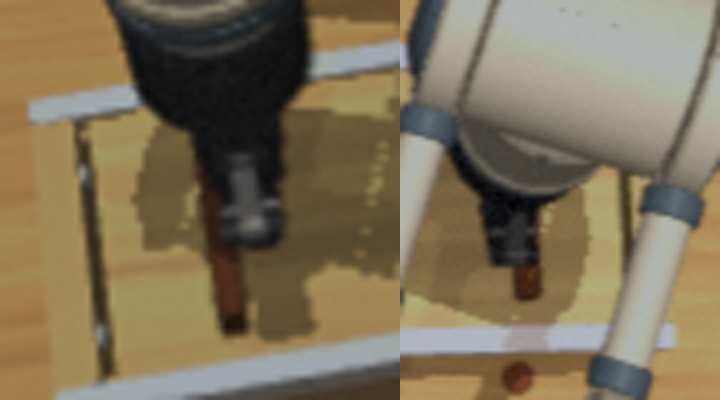

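The picture shows a gap of about 2.5 px, roughly 5 mm, still open at the frame (column 195). The catch is resisting, so I'll keep pushing slowly.

>>> jog_arm([
  [0, [0, -0.5, 0], 0],
  [0, [0, -0.5, 0], 0],
  [0, [0, -0.8, 0], 0],
  [0, [0, -0.8, 0], 0],
])

```text
time_s: 18.52
tcp_pos: [0.5691, -0.133, 0.1128]
eef_rot: [[-0.054, 0.999, -0.0], [0.999, 0.054, 0.007], [0.007, 0.0, -1.0]]
wrist_force: [0.2, 16.0, 3.1]
opening: -0.0002
```

>>> jog_arm([
  [0, [0, -0.4, 0], 0],
  [0, [0, -0.4, 0], 0],
  [0, [0, -0.8, 0], 0],
  [0, [0, -0.8, 0], 0],
])

```text
time_s: 18.85
tcp_pos: [0.5691, -0.1335, 0.1128]
eef_rot: [[-0.054, 0.999, -0.0], [0.998, 0.054, 0.008], [0.008, 0.0, -1.0]]
wrist_force: [1.0, 16.8, 3.4]
opening: -0.0
```

>>> jog_arm([
  [0, [0, -0.4, 0], 0],
  [0, [0, -0.4, 0], 0],
  [0, [0, -0.8, 0], 0],
  [0, [0, -0.8, 0], 0],
])

```text
time_s: 19.18
tcp_pos: [0.5691, -0.1344, 0.1128]
eef_rot: [[-0.054, 0.999, -0.0], [0.998, 0.054, 0.008], [0.008, 0.0, -1.0]]
wrist_force: [0.0, 16.6, 2.2]
opening: -0.0002
```

>>> jog_arm([
  [0, [0, -0.4, 0], 0],
  [0, [0, -0.4, 0], 0],
  [0, [0, -0.8, 0], 0],
  [0, [0, -0.8, 0], 0],
])

```text
time_s: 19.52
tcp_pos: [0.5691, -0.1351, 0.1128]
eef_rot: [[-0.054, 0.999, -0.0], [0.998, 0.054, 0.008], [0.008, 0.0, -1.0]]
wrist_force: [0.8, 16.8, 2.0]
opening: -0.0001
```

Plateau at about 16.7 N, so the door is now moving 1:1 with the command. I'll continue.

>>> jog_arm([
  [0, [0, -0.4, 0], 0],
  [0, [0, -0.4, 0], 0],
  [0, [0, -0.8, 0], 0],
  [0, [0, -0.8, 0], 0],
])

```text
time_s: 19.85
tcp_pos: [0.5692, -0.136, 0.1128]
eef_rot: [[-0.054, 0.999, -0.0], [0.998, 0.054, 0.008], [0.008, 0.0, -1.0]]
wrist_force: [0.5, 16.3, 2.9]
opening: 0.0001
```

>>> jog_arm([
  [0, [0, -0.4, 0], 0],
  [0, [0, -0.4, 0], 0],
  [0, [0, -0.8, 0], 0],
  [0, [0, -0.8, 0], 0],
])

```text
time_s: 20.18
tcp_pos: [0.5692, -0.1367, 0.1128]
eef_rot: [[-0.054, 0.999, -0.0], [0.998, 0.054, 0.008], [0.008, 0.0, -1.0]]
wrist_force: [0.8, 16.9, 3.3]
opening: 0.0001
```

>>> jog_arm([
  [0, [0, -0.4, 0], 0],
  [0, [0, -0.4, 0], 0],
  [0, [0, -0.8, 0], 0],
  [0, [0, -0.8, 0], 0],
])

```text
time_s: 20.52
tcp_pos: [0.5693, -0.1376, 0.1128]
eef_rot: [[-0.054, 0.999, 0.0], [0.998, 0.054, 0.008], [0.008, 0.0, -1.0]]
wrist_force: [0.7, 15.8, 3.3]
opening: -0.0
```

>>> jog_arm([
  [0, [0, -0.4, 0], 0],
  [0, [0, -0.4, 0], 0],
  [0, [0, -0.8, 0], 0],
  [0, [0, -0.8, 0], 0],
])

```text
time_s: 20.85
tcp_pos: [0.5693, -0.1383, 0.1128]
eef_rot: [[-0.055, 0.999, 0.0], [0.998, 0.055, 0.008], [0.008, 0.001, -1.0]]
wrist_force: [1.4, 17.7, 2.3]
opening: -0.0001
```

>>> jog_arm([
  [0, [0, -0.4, 0], 0],
  [0, [0, -0.4, 0], 0],
  [0, [0, -0.6, 0], 0],
  [0, [0, -0.6, 0], 0],
])

```text
time_s: 21.18
tcp_pos: [0.5693, -0.1388, 0.1128]
eef_rot: [[-0.055, 0.999, 0.0], [0.998, 0.055, 0.008], [0.008, 0.001, -1.0]]
wrist_force: [0.8, 17.1, 2.7]
opening: -0.0003
```

>>> jog_arm([
  [0, [0, -0.3, 0], 0],
  [0, [0, -0.3, 0], 0],
  [0, [0, -0.6, 0], 0],
  [0, [0, -0.6, 0], 0],
])

```text
time_s: 21.52
tcp_pos: [0.5693, -0.1392, 0.1128]
eef_rot: [[-0.055, 0.999, 0.0], [0.998, 0.055, 0.008], [0.008, 0.001, -1.0]]
wrist_force: [2.1, 17.6, 3.5]
opening: -0.0002
```

>>> jog_arm([
  [0, [0, -0.3, 0], 0],
  [0, [0, -0.3, 0], 0],
  [0, [0, -0.5, 0], 0],
  [0, [0, -0.5, 0], 0],
])

```text
time_s: 21.85
tcp_pos: [0.5693, -0.1393, 0.1129]
eef_rot: [[-0.055, 0.998, 0.0], [0.998, 0.055, 0.009], [0.009, 0.001, -1.0]]
wrist_force: [1.4, 19.4, 2.8]
opening: 0.0001
```

```bash
python3 - <<'E'
from fit import *
s=vision.read_camera("scene"); t=vision.read_camera("top"); cv2.imwrite("pics/s11.png",s); cv2.imwrite("pics/t11.png",t)
a=cv2.resize(s[165:235,180:250],(400,400),interpolation=cv2.INTER_CUBIC);b=cv2.resize(t[170:270,310:390],(320,400),interpolation=cv2.INTER_CUBIC)
cv2.imwrite("pics/g11.png",np.hstack([a,b])); st=sensors.state();print(st["tcp_pos"],st["time_s"],st["wrist_force"])
E
```

```text
[ 0.56935111 -0.13924886  0.11285188] 21.95 [ 1.38923109 19.29222573  2.59501384]
```

View pics/g11.png

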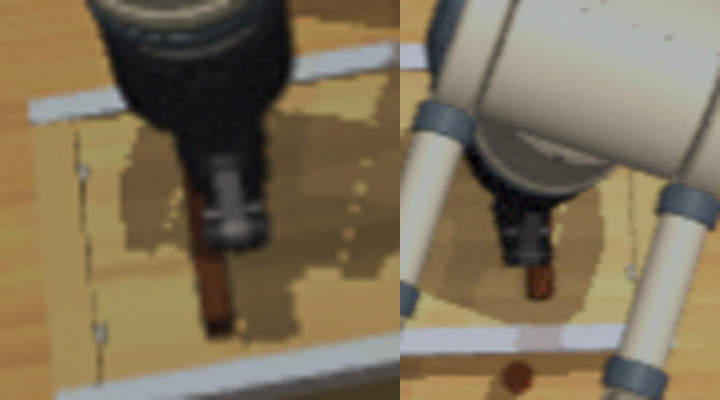

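A hairline remains at the frame, and both position and force indicate contact. One more small push will confirm whether it's rigid.

>>> jog_arm([
  [0, [0, -0.3, 0], 0],
  [0, [0, -0.3, 0], 0],
  [0, [0, -0.3, 0], 0],
])

```text
time_s: 22.2
tcp_pos: [0.5694, -0.1393, 0.1129]
eef_rot: [[-0.055, 0.998, 0.0], [0.998, 0.055, 0.01], [0.01, 0.001, -1.0]]
wrist_force: [0.1, 21.1, 2.7]
opening: -0.0002
```

>>> jog_arm([
  [0, [0, -0.2, 0], 0],
  [0, [0, -0.2, 0], 0],
  [0, [0, -0.2, 0], 0],
])

```text
time_s: 22.45
tcp_pos: [0.5693, -0.1393, 0.1128]
eef_rot: [[-0.055, 0.998, -0.0], [0.998, 0.055, 0.01], [0.01, 0.001, -1.0]]
wrist_force: [0.4, 21.6, 2.4]
opening: -0.0002
```

Rigid: the force rises with no movement. I'll back off gently and clear the view.

>>> jog_arm([
  [0, [0, 3, 0], 0],
  [0, [0, 7, 0], 0],
  [0, [0, 12, 0], 0],
  [0, [0, 20, 0], 0],
  [0, [0, 25, 5], 0],
])

```text
time_s: 22.87
tcp_pos: [0.5682, -0.1195, 0.1166]
eef_rot: [[-0.05, 0.999, -0.002], [0.999, 0.05, 0.0], [0.0, -0.002, -1.0]]
wrist_force: [-0.1, -0.2, 0.1]
opening: -0.0001
```

>>> jog_arm([
  [0, [0, 10, 30], 0],
  [0, [0, 40, 65], 0],
  [0, [0, 80, 100], 0],
  [0, [0, 120, 110], 0],
  [0, [0, 160, 110], 0],
])

```text
time_s: 23.28
tcp_pos: [0.5698, 0.029, 0.232]
eef_rot: [[-0.049, 0.999, 0.007], [0.999, 0.049, -0.001], [-0.001, 0.007, -1.0]]
wrist_force: [1.2, -0.4, 1.1]
opening: 0.0001
```

>>> jog_arm([
  [0, [-10, 40, 0], 0],
  [0, [-20, 80, 0], 0],
  [0, [-30, 120, 0], 0],
  [0, [-40, 150, 0], 0],
  [0, [-40, 150, 0], 0],
])

```text
time_s: 23.7
tcp_pos: [0.5269, 0.1836, 0.2273]
eef_rot: [[-0.057, 0.998, -0.0], [0.998, 0.057, 0.002], [0.002, -0.0, -1.0]]
wrist_force: [0.1, -0.4, 0.7]
opening: 0.0004
```

```bash
python3 - <<'E'
from fit import *
s=vision.read_camera("scene"); t=vision.read_camera("top"); cv2.imwrite("pics/s12.png",s); cv2.imwrite("pics/t12.png",t)
a=cv2.resize(s[165:235,180:250],(400,400),interpolation=cv2.INTER_CUBIC);b=cv2.resize(t[170:270,310:390],(320,400),interpolation=cv2.INTER_CUBIC)
cv2.imwrite("pics/g12.png",np.hstack([a,b])); st=sensors.state();print(st["tcp_pos"],st["time_s"],st["wrist_force"])
E
```

```text
[0.52850482 0.17929638 0.22706193] 23.8 [ 0.40750031 -0.73034041 -0.24279787]
```

View pics/g12.png

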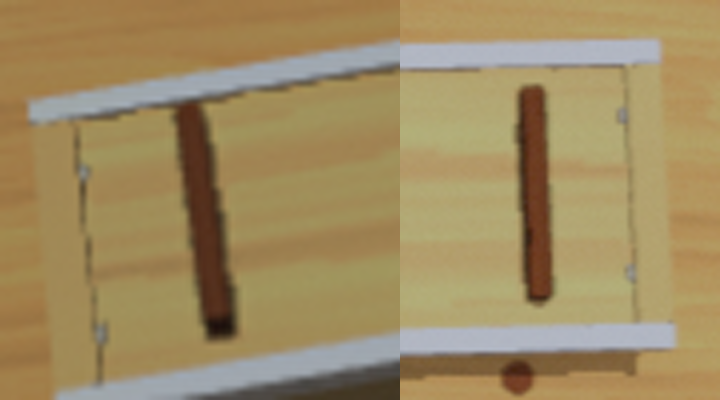

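View pics/t12.png

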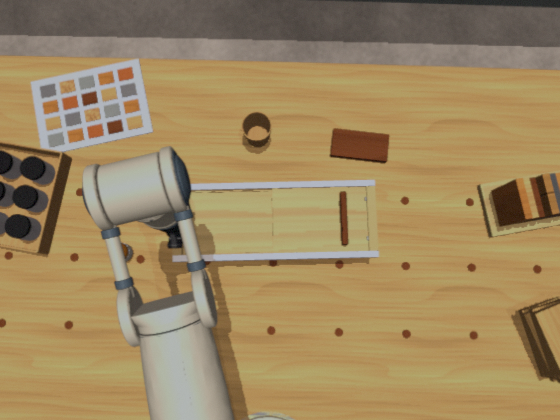

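```bash
python3 - <<'E'
from fit import *
for f,rows,c in(("t12",range(205,232,3),(360,372)),("t11",range(213,217),(360,372)),("s12",range(200,220,3),(189,202)),("s11",range(200,220,3),(189,202))):
  g=cv2.cvtColor(cv2.imread(f"pics/{f}.png"),cv2.COLOR_BGR2GRAY)
  for r in rows: print(f,r,g[r,c[0]:c[1]])
print(proj("top",[.56,-.21,.085]),proj("top",[.56,-.215,.085]))
E
```

```text
t12 205 [166 166 166 165 167 163 142 151 162 161 161 161]
t12 208 [165 164 164 163 165 163 151 142 155 162 160 161]
t12 211 [156 156 156 155 155 156 152 144 153 160 160 161]
t12 214 [158 158 158 157 157 156 155 136 150 160 159 161]
t12 217 [164 164 164 164 163 161 160 142 149 160 161 160]
t12 220 [161 159 159 160 160 159 158 138 149 161 160 162]
t12 223 [165 165 164 165 165 164 161 139 149 160 161 161]
t12 226 [164 163 164 163 164 164 162 138 148 158 160 160]
t12 229 [163 162 162 159 162 161 161 148 140 153 160 162]
t11 213 [ 79  98 118 139 149 151 148 129 144 151 141 116]
t11 214 [101 113 140 152 156 156 151 136 149 159 160 156]
t11 215 [142 154 158 160 161 160 157 141 150 159 160 159]
t11 216 [157 160 162 162 162 162 159 141 148 158 159 160]
s12 200 [137 137 138 138 135  98 140 138 136 137 138 138 139]
s12 203 [138 137 138 138 135 104 139 141 140 141 141 141 141]
s12 206 [138 138 137 138 138 135 120 138 140 139 138 138 137]
s12 209 [139 138 138 137 138 135  99 137 141 140 141 140 140]
s12 212 [138 137 138 138 138 135 104 126 128 126 127 127 127]
s12 215 [138 139 138 138 138 138 134 123 140 142 142 142 141]
s12 218 [138 139 139 139 139 139 137 118 142 144 143 144 142]
s11 200 [138 139 138 139 136 100 139 139 136 137 140 134  93]
s11 203 [139 139 139 139 136 109 139 142 142 140 143 136 103]
s11 206 [138 138 138 140 139 134 124 139 140 139 139 140 133]
s11 209 [140 138 138 138 139 135 101 137 141 141 140 141 143]
s11 212 [138 138 140 139 139 136 109 126 127 127 127 127 126]
s11 215 [138 139 139 139 139 139 138 137 141 143 142 143 142]
s11 218 [138 138 140 140 139 139 137 120 142 144 144 144 144]
[365.70735854 218.51253709] [367.90100149 218.56964771]
```

```bash
python3 - <<'E'
from bench import manip
print(manip.hand_in())
E
```

```text
the job is handed in; nothing more can be done
None
```

The tin is seated in the empty pocket and the door is shut against the frame. I handed the job in at about 24 s of the 64 s allowed.

- **Tin:** it met the pocket floor at the height I had calculated, with about 6 N on the wrist. I let it go with the door still open, and both cameras showed it upright and level with the second tin.
- **Door:** I pushed it slowly with closed fingers on the pull. The catch took about 17 N. At the end the force rose to 21.6 N with no further movement, so the door was rigid against the frame and under the 25 N limit.
- **Last checks:** after I backed off, the door had not sprung back. Both cameras still show a faint dark line at the frame, which I estimate at 0.6 mm or less of gap; I can't rule out that it is just the edge of the door. The cup and sample board looked unmoved in the last top picture; the bottle was mostly hidden behind the arm in it, though nothing went near it.
- **Disagreements:** the two cameras differed by 2–3 mm on the loose tin and by up to about 6 mm on the pocket. I settled the placing by drawing the expected outlines over both pictures. The top camera did not find the pull once while the arm was over it.

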